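# Set the swing fence of an angle jig and clamp it

## Task

On the plywood angle jig, push the swing fence round with a fingertip until its nose points straight at the round peg, not at either square one. Then push the black clamp lever above its pivot clockwise, as seen from above, all the way to its stop, leaving the fence pointing at the round peg. Only push: do not pinch the fence or the lever, and leave the loose things lying about where they are.

Things in the scene. Friction and masses are not known exactly. Their poses are not given: they have to be found in the camera images.
- jig: The jig (all sizes in mm): a fixed plywood board 380 (its x) x 340 (its y) x 18 thick, flat on the table; origin at the centre of its underside. The pivot stands at x = -100, y = 0 and the pegs stand towards +x. Position and yaw change from run to run (its +x points roughly to world -y).
- pivot (a point): The common vertical axis of fence and lever, at the level of the board's top face (18 above the table).
- swing_fence (a joint): Angle of the fence about the vertical pivot, rad: 0 = along the board's +x, positive = counterclockwise from above; range -1.0 to 1.0. Turns freely both ways against steady friction of about 0.3 N m (2 to 3 N at 130 from the pivot) and stays where it is left. The clamp lever does not affect how it turns.
- fence_tip (a point): Tip of the fence's nose, 185 from the pivot axis, 58 above the table; x axis = pointing direction, y to its left, z up. The fence is an aluminium bar 40 wide with a dark sight line along its top. Its flat sides, 20 either side of that line, run from 23 to 163 out from the pivot, 24 to 58 above the table; the crown between them tops out at 62. It cannot be lifted.
- clamp_lever (a joint): Angle of the clamp lever about the same pivot, rad: 0 = fully open, grows clockwise from above, 1.5 = fully clamped against its stop. At 0 the lever points 110 degrees clockwise from the board's +x; at 1.5 it points 196 degrees clockwise from it. Friction about 0.14 N m (about 2 N at 75 from the pivot); stays where it is left.
- lever_end (a point): End of the lever, 100 from the pivot axis, 102 above the table; x axis points outward along the lever, y to its left. A straight black bar 22 wide, its flat sides from 20 to 100 out from the pivot, 81 to 101 above the table (middle crown to 104), clear above the fence. Push its left (+y) side to turn it clockwise. It cannot be lifted.
- round_peg: The peg to point at: plain wood, round, 30 across, 65 tall, fixed upright on the board 200 to 240 from the pivot, beyond the fence's reach; origin at the centre of its foot, 18 above the table. The three pegs swap places from run to run.
- square_peg_1: One of two square pegs, 30 x 30 x 40 tall, of the same wood, fixed on the board; not the one to point at. Origin at the centre of its foot.
- square_peg_2: The other square peg, the same.
- offcut: Bystander, to be left alone: dark wood offcut 50 x 35 x 20, lying on the board near the pegs. Origin at the centre of its underside.
- washer: Bystander, to be left alone: flat steel washer 36 across, 6 thick, lying on the board near the pegs. Origin at the centre of its underside.
- sanding_block: Bystander, to be left alone: cork sanding block 70 x 40 x 30, lying on the board's corner to the left of the pivot (seen along the board's +x), below the lever's height. Origin at the centre of its underside.
- glue: Bystander, to be left alone: white glue bottle 60 across, 170 tall, standing on the table to the robot's right. Origin at the centre of its underside.
- tape_measure: Bystander, to be left alone: tape measure 65 x 38 x 60 on the table, robot's left. Origin at the centre of its underside.
- pencil: Bystander, to be left alone: flat red carpenter's pencil 175 x 14 x 8 on the table, robot's right. Origin at the centre of its underside.
- bar_clamp: Bystander, to be left alone: orange and black bar clamp 220 long, 28 high, lying on the table, robot's left. Origin at the centre of its underside.
- screw_cup: Bystander, to be left alone: open steel cup 80 across, 70 tall, on the table, robot's right. Origin at the centre of its underside.

How it is judged (in metres and radians):
On the way, in this order (a step that is already met when the one before it is completed fails the run):
1. the fence points at the round peg, the lever not yet clamped (y of round_peg in the frame of fence_tip between -0.008 and 0.008 m and x of round_peg in the frame of fence_tip above 0 m), for 0.3 s.
2. the lever is clamped while the fence points at the round peg (all of step 1 and value of joint clamp_lever above 1.35 rad), for 0.2 s.
At the end, for the whole second after the job is handed in: The centre of the round peg lies within 8 mm of the fence's sight line, ahead of the nose; the clamp lever reads above 1.35 rad (its stop is at 1.5); the fence is at rest (all of step 2 and velocity of joint swing_fence between -0.05 and 0.05 rad/s); the robot touches nothing.
It fails at once if the fence is pinched (pressed on both its sides at once) (contact force between the fingers and swing_fence_c3 above 1 N and contact force between the fingers and swing_fence_c4 above 1 N).
It fails at once if the lever is pinched (pressed on both its sides at once) (contact force between the fingers and clamp_lever_c2 above 1 N and contact force between the fingers and clamp_lever_c3 above 1 N).
It fails at once if a loose thing is moved by more than 25 mm or lifted (distance of any of offcut, washer, sanding_block, glue, tape_measure, pencil, bar_clamp, screw_cup from where it was at the start of the episode above 0.025 m).
It also fails if it takes over 58 s, if anything falls off the work surface, if the arm or the gripper's body presses on something with over 40 N, if the wrist force passes 120 N, or if a joint passes its speed limit or range.

## Robot

A 6-joint arm with a two-finger parallel gripper is mounted at the origin on the work surface. World frame = base frame: x ahead of the robot, y to its left, z up, the work surface at z = 0. Lengths are in mm, angles in rad, forces in N, time in s.
With the tool pointing down it reaches from about 350 to 975 mm from the base axis. Payload 7.1 kg.
Tool frame: the origin (TCP) lies on the centre line of the jaws, within the pads' length; the fingertips stand 8 mm ahead of it and the grasp point (between the pads) lies 11 mm behind it; z points along the fingers, x is the direction in which the jaws open and shut, and the axes are right-handed (so a half turn about z gives the same grasp; the last joint's range is limited). The gripper opens to 88 mm and grips with 3 to 60 N. Pads are 20 mm wide; open, the fingers measure 115 mm over their backs; the gripper's body (75 mm by 178 mm) begins 61 mm behind the grasp point.
Start: joints at [1.235, 0.423, 1.63, -0, 1.089, -0.019], TCP at [194.673, 593.892, 230.675] pointing down, gripper open.
Joint ranges: [-3, 3], [-0.9, 2.11], [0.09, 2.58], [-1.31, 4.45], [0.11, 2.69], [-2.54, 2.54]. Speed limits (rad/s): [2.39, 2.39, 3.01, 3.14, 3.14, 3.14].

## Interface

Orientations are given as a rotation vector (axis times angle).
In Python, from rig import arm, cams gives the robot as it stands.
- The arm moves only by the tool arm_command, never from a script. Its argument "steps" is one flat list of numbers, 4 for each row, row after row: the shift along the world's x, y, z in cm, then the turn about the world's z in rad. A call has 1 to 12 rows; each row is the pose to reach, as a shift and turn from the pose measured when the call began; what a row does not reach only later rows make up. A row lasts 1/8 s, in which the tool goes at most 62.5 mm and 10.7 degrees, less where a joint would pass 70% of its speed; a pose out of reach is approached as far as the arm can. A call with a gripper value outside its range is refused whole. "grip" is the opening, from -1 (shut) to 1 (fully open), so that 0 is half open, set as the call begins (left out, the last holds). The fingers move at their own pace and stop on an object; "newtons" is the grip in N (left out, the last holds). Time passes only in rows, so rows that repeat a pose let the fingers close. It gives the time, the measured TCP pose, the force and the opening at its end, in the units of the state.
- arm.get_obs(): the state, without advancing time (a new reading comes with each control period).
- cams.get_image(name): name is "scene" or "top"; returns a dict with "image" (400x640x3 uint8, blue, green, red), "depth" (400x640 float32, mm along the optical axis (not along the pixel's ray), 0 where there is no reading), "K" (3x3 intrinsics, pixels), "k1" (the pictures are not rectified: a ray, as slopes to the right and down, at radius r is drawn at 1 + k1 r^2 times it, then the intrinsics apply), "R" (3x3) and "t" (3): a world point X has camera coordinates R X + t. Camera axes: x right, y down, z forward; pixel columns grow to the right and rows downward; lengths in mm; the calibration is good to about 2 mm. A picture is of the moment at which its call begins.
- arm.hand_in(): hands the job in, once; it reports no verdict.
The state is a dict: "t": time; "q": joint angles; "qvel": joint speeds; "tau": joint torques, N m; "position": TCP position; "eef_rot": TCP orientation; "force": force on the tool from outside, world axes, zero at the start; "moment": the same for the moment, N m; "gripper_width": finger opening in mm.
Only numpy, scipy, OpenCV 4.12 (cv2) and the standard library are available. Lean on these libraries where they do the work, as an engineer would, in place of code of your own. Each camera call takes 0.05 s, during which the arm holds its last target. There are 200 camera calls.

## Working session

There is one attempt and no reset: what is moved stays moved. The work goes in short steps, Python scripts to look and compute and a tool call to move; the robot and the scene stay as the last step left them, time stands still between calls to the robot, and variables do not carry over. Pictures are saved under pics/ and viewed, about 8 in all and at most 12, crops included, and the job is handed in when it is done.

Besides the shell and the picture viewer there is one more tool, called after "Request:" as name(argument=value, ...) on one line, values as JSON. arm_command: Moves the arm, as the interface text tells. Its arguments: {"type":"object","properties":{"steps":{"type":"array"},"grip":{"type":"number"},"newtons":{"type":"number"}},"required":["steps"]}

```bash
ls; mkdir -p pics; cat > h.py <<'E'
import numpy as np, cv2
from rig import arm, cams
def ray(c,u,v):
    K=c["K"];x=(u-K[0,2])/K[0,0];y=(v-K[1,2])/K[1,1]
    a,b=x,y
    for _ in range(20):
        s=1+c["k1"]*(a*a+b*b);a,b=x/s,y/s
    return np.array([a,b,1.])
def world(c,u,v,d=None,z=None):
    r=ray(c,u,v);R=c["R"];t=c["t"]
    o=-R.T@t;w=R.T@r
    if z is not None: return o+w*(z-o[2])/w[2]
    if d is None: d=np.median(c["depth"][int(v)-1:int(v)+2,int(u)-1:int(u)+2])
    return o+w*d
def proj(c,X):
    p=c["R"]@np.array(X,float)+c["t"];a,b=p[:2]/p[2];s=1+c["k1"]*(a*a+b*b)
    return c["K"][0,0]*a*s+c["K"][0,2],c["K"][1,1]*b*s+c["K"][1,2]
E
python3 - <<'E'
from h import *
for n in("top","scene"):
    c=cams.get_image(n);cv2.imwrite(f"pics/{n}0.png",c["image"]);print(n,c["K"],c["k1"],-c["R"].T@c["t"])
    np.save(n+"0.npy",c,allow_pickle=True)
print(arm.get_obs())
E
```

```text
pics
top [[363.32264442   0.         321.49032164]
 [  0.         363.32264442 197.44354275]
 [  0.           0.           1.        ]] -0.0585331325484088 [ 330.21369409  -24.96982474 1269.14031215]
scene [[428.73228502   0.         315.43337113]
 [  0.         428.73228502 203.11171449]
 [  0.           0.           1.        ]] -0.09788966015014144 [1195.34391202 -626.98553372  811.25668482]
{'t': 0.1, 'q': array([ 1.23500147e+00,  4.23742778e-01,  1.63061605e+00, -4.98852521e-06,
        1.08859719e+00, -1.90224059e-02]), 'qvel': array([ 0.0008761 , -0.00024977, -0.00059206, -0.00044284, -0.00063723,
        0.00098875]), 'tau': array([ 2.75713319e-06, -5.45616460e+01, -2.74323088e+01,  6.45845477e-02,
        1.87723059e-02, -4.38689699e-05]), 'position': array([194.51547247, 593.44000378, 229.9919638 ]), 'eef_rot': array([ 2.54337629e+00,  1.84280301e+00, -1.75340194e-03]), 'force': array([-0.26366018,  0.44977299,  0.03908156]), 'moment': array([ 0.0276108 , -0.02821121,  0.02198691]), 'gripper_width': 87.99467222462887}
```

View pics/top0.png

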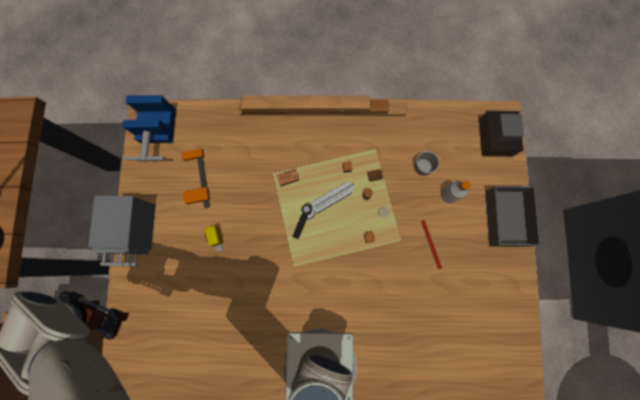

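View pics/scene0.png

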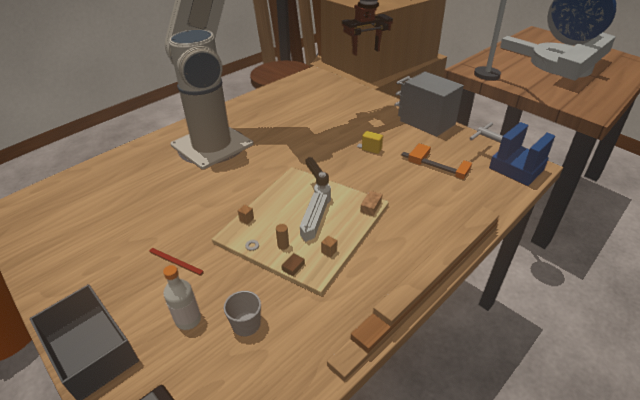

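The top view shows the board centred near (337,208), the pivot at about (308,211) and the fence nose at about (353,185). The lever end is near (297,236). The scene view shows the round, taller peg is the middle one (282,236), which is about (367,194) in the top view. I'll enlarge both.

```bash
python3 - <<'E'
import numpy as np,cv2
a=cv2.imread("pics/top0.png")[145:270,265:405];b=cv2.imread("pics/scene0.png")[150:295,210:390]
cv2.imwrite("pics/topc.png",cv2.resize(a,None,fx=5,fy=4.8 and 5,interpolation=cv2.INTER_CUBIC)[:600])
cv2.imwrite("pics/scenec.png",cv2.resize(b,None,fx=4,fy=4,interpolation=cv2.INTER_CUBIC))
E
```

```text
(no output)
```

View pics/topc.png

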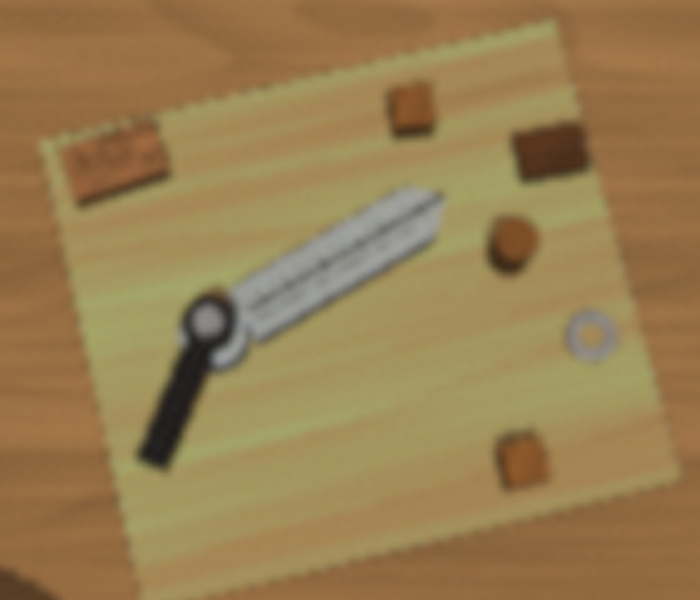

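View pics/scenec.png

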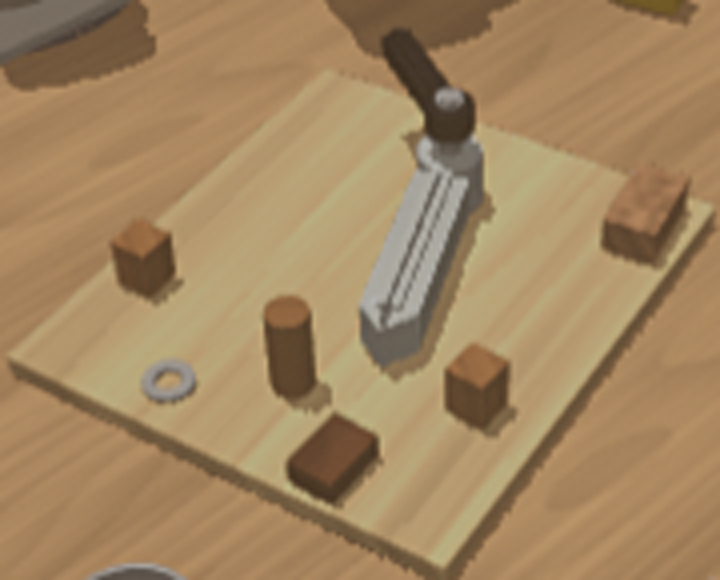

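The top crop gives the round peg's top at (516,240), the nose at (443,197), the knob at (208,320) and the lever end at (153,463). In the scene crop the peg's top is at (289,311).

```bash
cat > m.py <<'E'
from h import *
from scipy.optimize import least_squares
T=np.load("top0.npy",allow_pickle=True).item();S=np.load("scene0.npy",allow_pickle=True).item()
ft=lambda x,y:(265+(x+.5)/5-.5,145+(y+.5)/5-.5)
fs=lambda x,y:(210+(x+.5)/4-.5,150+(y+.5)/4-.5)
def tri(a,b):
    A=[];B=[]
    for c,p in((T,a),(S,b)):
        r=c["R"].T@ray(c,*p);r/=np.linalg.norm(r);P=np.eye(3)-np.outer(r,r);A.append(P);B.append(P@(-c["R"].T@c["t"]))
    return np.linalg.lstsq(np.vstack(A),np.hstack(B),rcond=None)[0]
E
python3 - <<'E'
from m import *
np.set_printoptions(precision=1,suppress=True)
for n,a,b,z in(("peg",(516,240),(289,311),83),("tip",(443,197),(383,318),58),("knob",(208,320),(450,98),None),("lever",(155,463),(396,36),102),
 ("c1",(40,143),(716,210),18),("c2",(557,22),(445,572),18),("c3",(683,483),(10,358),18),("sq2",(525,462),(143,238),58),("sq1",(412,107),(478,364),58)):
    print(n,"tri",tri(ft(*a),fs(*b)), *( [world(T,*ft(*a),z=z),world(S,*fs(*b),z=z)] if z else []))
print("c4",world(T,*ft(145,600),z=18),world(S,*fs(332,72),z=18))
E
```

```text
peg tri [ 571.7 -155.7   78.7] [ 570.2 -156.1   83. ] [ 576.  -157.6   83. ]
tip tri [ 604.8 -107.9   62.4] [ 604.8 -109.5   58. ] [ 602.2 -103.5   58. ]
knob tri [511.4  46.9 105.4]
lever tri [419.7  80.6  97. ] [418.4  79.  102. ] [425.9  77.  102. ]
c1 tri [653.6 175.9  10.5] [651.1 174.2  18. ] [659.  169.2  18. ]
c2 tri [ 746.5 -194.2   12.1] [ 743.5 -194.9   18. ] [ 750.8 -195.9   18. ]
c3 tri [ 416.2 -275.    11.8] [ 414.5 -276.    18. ] [ 423.9 -275.8   18. ]
sq2 tri [ 425.7 -162.8   54.1] [ 424.8 -163.2   58. ] [ 430.3 -164.3   58. ]
sq1 tri [670.1 -87.9  53.4] [668.2 -88.4  58. ] [673.8 -90.4  58. ]
c4 [331.7  91.1  18. ] [335.   89.7  18. ]
```

Request:
arm_command(steps=[11,-16,0,0.2,22,-32,0,0.4,33,-48,0,0.6,44,-64,0,0.6,44,-64,0,0.6,44,-64,0,0.6,44,-64,0,0.6,44,-64,0,0.6,44,-64,0,0.6,44,-64,0,0.6,44,-64,0,0.6,44,-64,0,0.6], grip=-1)

```text
t: 1.6
position: [616.9, -21.8, 229.7]
eef_rot: [1.886, 2.512, -0.002]
force: [0.2, 1.0, -0.2]
gripper_width: 0.3
```

Request:
arm_command(steps=[1.8,-2.3,0,0,1.8,-2.3,-6,0,1.8,-2.3,-11,0,1.8,-2.3,-14,0,1.8,-2.3,-16,0,1.8,-2.3,-18,0,1.8,-2.3,-18.4,0,1.8,-2.3,-18.4,0])

```text
t: 2.6
position: [635.4, -44.8, 46.2]
eef_rot: [1.885, 2.512, -0.001]
force: [-0.1, 0.4, 0.1]
gripper_width: 0.5
```

Request:
arm_command(steps=[-1,-0.4,0,0,-2,-0.9,0,0,-2.8,-1.2,0,0,-3.5,-1.5,0,0,-4.2,-1.8,0,0,-4.8,-2.1,0,0,-5.2,-2.3,0,0,-5.3,-2.3,0,0,-5.3,-2.3,0,0])

```text
t: 3.72
position: [582.0, -67.7, 46.0]
eef_rot: [1.886, 2.512, -0.001]
force: [1.2, 0.1, 0.8]
gripper_width: 0.5
```

```bash
python3 - <<'E'
from h import *
c=cams.get_image("top");np.save("top1.npy",c,allow_pickle=True);s=cams.get_image("scene");np.save("scene1.npy",s,allow_pickle=True)
a=cv2.resize(c["image"][150:250,295:395],None,fx=5,fy=5,interpolation=cv2.INTER_CUBIC)
b=cv2.resize(s["image"][160:280,260:340],None,fx=3.75,fy=3.75,interpolation=cv2.INTER_CUBIC)
o=np.zeros((500,800,3),np.uint8);o[:500,:500]=a;o[:450,500:800]=b
cv2.imwrite("pics/p1.png",o)
E
```

```text
(no output)
```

View pics/p1.png

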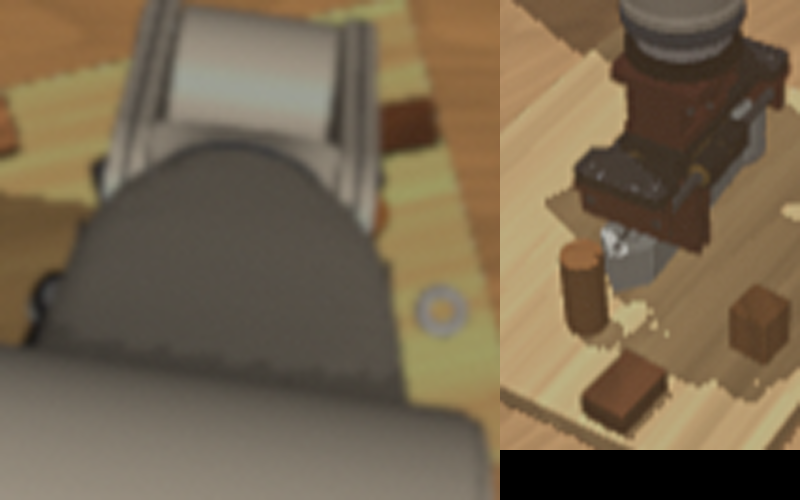

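The arm hides the fence from above, and the scene view only catches the nose at (620,240). I'll back off to measure.

Request:
arm_command(steps=[2.5,0.7,0,0,3,0.9,4,0,3,0.9,9,0,3,3,14,0,0,9,18,0,0,15,18,0,0,21,18,0,0,27,18,0,0,33,18,0,0,38,18,0,0,38,18,0,0,38,18,0])

```text
t: 5.32
position: [581.1, 311.8, 225.1]
eef_rot: [-1.885, -2.513, 0.005]
force: [-0.3, -0.2, 0.5]
gripper_width: 0.3
```

```bash
python3 - <<'E'
from h import *
c=cams.get_image("top");np.save("top1.npy",c,allow_pickle=True);s=cams.get_image("scene");np.save("scene1.npy",s,allow_pickle=True)
a=cv2.resize(c["image"][160:248,270:400],None,fx=6,fy=6,interpolation=cv2.INTER_CUBIC)
cv2.imwrite("pics/p2.png",a)
E
```

```text
(no output)
```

View pics/p2.png

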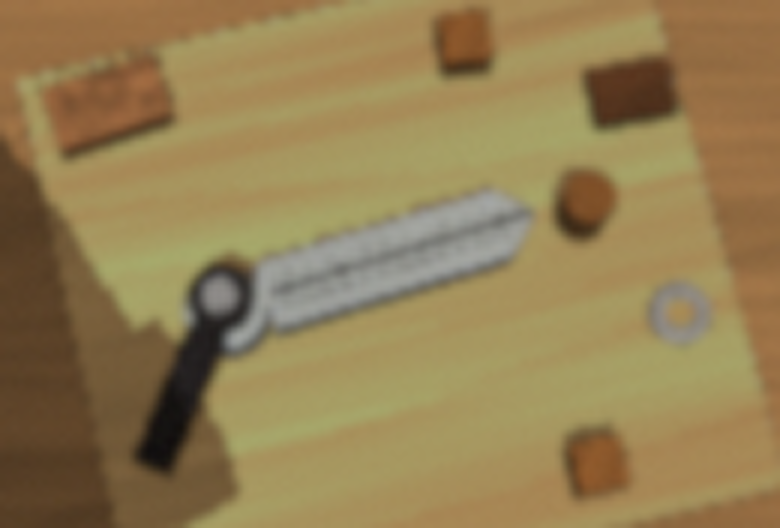

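In this view the sight line runs from (278,289) to the nose at (533,211). The peg's top is at (587,198).

```bash
python3 - <<'E'
from h import *
np.set_printoptions(precision=1,suppress=True)
T=np.load("top1.npy",allow_pickle=True).item()
f=lambda x,y:(270+(x+.5)/6-.5,160+(y+.5)/6-.5)
a=world(T,*f(278,289),z=62)[:2];b=world(T,*f(533,211),z=60)[:2];p=world(T,*f(587,198),z=83)[:2];pv=np.array([512,46.])
k=world(T,*f(219,294),z=108)[:2]
# peg axis check by depth segmentation; top of peg points 75..90 mm high
D=T["depth"];pts=[]
for v in range(184,202):
    for u in range(360,376):
        if D[v,u]>0:
            X=world(T,u,v,d=D[v,u])
            if X[2]>72: pts.append(X)
pts=np.array(pts);print("peg depth",len(pts),pts.mean(0),(pts.max(0)+pts.min(0))/2)
F=[]
for v in range(185,215):
    for u in range(310,362):
        X=world(T,u,v,d=D[v,u])
        r=np.hypot(*(X[:2]-pv))
        if 45<X[2]<70 and 60<r<160: F.append(X)
F=np.array(F);m=F[:,:2].mean(0);w=np.linalg.svd(F[:,:2]-m)[2][0];w*=np.sign(-w[1])
print("fence depth",len(F),m,np.degrees(np.arctan2(w[1],w[0])), np.degrees(np.arctan2(*(m-pv)[::-1])))
ang=lambda d:np.degrees(np.arctan2(d[1],d[0]))
print(a,b,p,"knob",k)
print("line",ang(b-a),"pv-tip",ang(b-pv),"pv-peg",ang(p-pv))
for q in(p,pts.mean(0)[:2]):
  for o,d in((a,b-a),(pv,b-pv),(m,w)):
    d=d/np.linalg.norm(d);e=q-o;print("peg left of line by",d[0]*e[1]-d[1]*e[0])
E
```

```text
peg depth 63 [ 570.6 -156.8   81.8] [ 571.4 -157.    80.1]
fence depth 361 [543.4 -58.4] -71.72651422745423 -73.26470749818571
[521.   16.5] [ 567.2 -126.8] [ 570.3 -154.9] knob [510.7  46.7]
line -72.14743894511298 pv-tip -72.29562248240407 pv-peg -73.82598601714231
peg left of line by -5.657011739604911
peg left of line by -5.585504827801252
peg left of line by -4.734308682454774
peg left of line by -5.896620237583221
peg left of line by -5.820104256126257
peg left of line by -4.988136905466263
```

Request:
arm_command(steps=[3,-6,0,0,3,-12,0,0,3,-18,0,0,3,-24,0,0,3,-30,0,0,3,-36,0,0,3,-37.2,0,0,3,-37.2,-6,0,3,-37.2,-12,0,3,-37.2,-16,0,3,-37.2,-17.9,0,3,-37.2,-17.9,0])

```text
t: 6.92
position: [611.1, -61.1, 46.0]
eef_rot: [-1.887, -2.51, 0.005]
force: [0.7, 0.2, 0.3]
gripper_width: 0.4
```

Request:
arm_command(steps=[-1,-0.2,0,0,-2,-0.5,0,0,-2.6,-0.6,0,0,-2.9,-0.7,0,0,-3.1,-0.75,0,0,-3.25,-0.75,0,0,-3.25,-0.75,0,0,-3.25,-0.75,0,0])

```text
t: 7.92
position: [579.0, -68.6, 46.0]
eef_rot: [-1.887, -2.51, 0.005]
force: [3.4, -0.4, 1.0]
gripper_width: 0.6
```

Request:
arm_command(steps=[1.5,0.4,0,0,3,0.9,0,0,3,0.9,5,0,3,0.9,10.5,0,-2,3,10.5,-0.15,-7,5,10.5,-0.3,-12,7,10.5,-0.45,-15.9,8.9,10.5,-0.62,-15.9,8.9,10.5,-0.62,-15.9,8.9,10.5,-0.62,-15.9,8.9,10.5,-0.62])

```text
t: 9.3
position: [421.6, 20.3, 151.2]
eef_rot: [-2.562, -1.816, 0.003]
force: [-0.1, -0.5, 0.4]
gripper_width: 0.2
```

```bash
python3 - <<'E'
from h import *
s=cams.get_image("scene");np.save("scene2.npy",s,allow_pickle=True);o=arm.get_obs();print(o["q"],o["position"],o["eef_rot"])
cv2.imwrite("pics/p3.png",cv2.resize(s["image"][110:290,220:390],None,fx=3.3,fy=3.3,interpolation=cv2.INTER_CUBIC))
E
```

```text
[ 1.94174194e-02  2.57844080e-01  2.12140031e+00  5.29151559e-04
  7.65062899e-01 -1.21364636e+00] [421.29020181  20.19420814 151.03142517] [-2.56204312 -1.81494927  0.00320119]
```

View pics/p3.png

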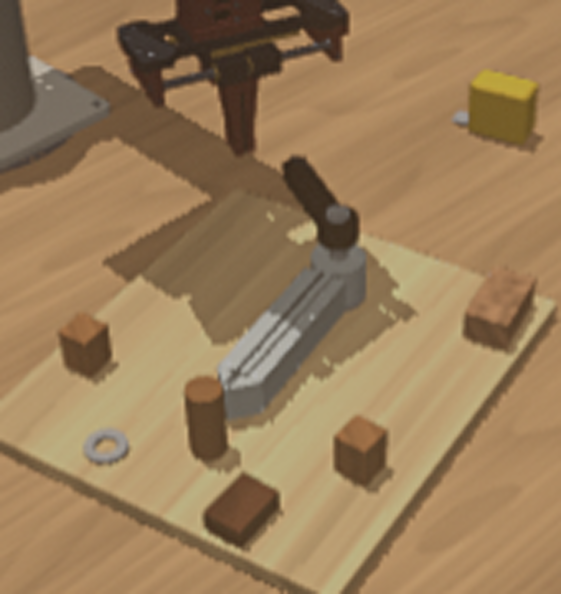

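The scene view shows the fence nose at (225,385) aimed at the round peg, and the lever is clear of the fingers. Next I'll lower the finger and start the sweep.

Request:
arm_command(steps=[0,0,-3,0,0,0,-5.9,0,0,0,-5.9,0,0.5,1.5,-5.9,0,0.9,2.8,-5.9,0,1.0,4.0,-5.9,-0.14,1.3,5.0,-5.9,-0.27,1.7,6.0,-5.9,-0.4,2.2,7.0,-5.9,-0.53,2.2,7.0,-5.9,-0.53])

```text
t: 10.6
position: [444.3, 91.5, 92.9]
eef_rot: [-2.946, -1.085, -0.001]
force: [0.3, -1.0, 0.3]
gripper_width: 0.5
```

Request:
arm_command(steps=[0.5,0.7,0,-0.13,1.25,1.5,0,-0.26,2.1,2.15,0,-0.39,3.0,2.7,0,-0.52,3.9,3.1,0,-0.65,3.9,3.1,0,-0.65])

```text
t: 11.35
position: [483.8, 122.9, 93.3]
eef_rot: [-3.138, -0.094, -0.004]
force: [0.4, 1.4, 0.7]
gripper_width: 0.7
```

Request:
arm_command(steps=[0.4,0.1,0,-0.05,0.7,0.2,0,-0.09,0.9,0.2,0,-0.09,0.9,0.2,0,-0.09])

```text
t: 11.85
position: [492.5, 124.9, 93.3]
eef_rot: [-3.139, 0.044, -0.003]
force: [-2.1, 0.5, -0.4]
gripper_width: 0.2
```

Request:
arm_command(steps=[0.2,0,0,0,0.4,0,0,0,0.5,0,0,0,0.5,0,0,0])

```text
t: 12.35
position: [494.2, 124.8, 93.0]
eef_rot: [-3.14, 0.043, 0.007]
force: [-12.4, 3.6, 8.2]
gripper_width: 0.4
```

The force rose to 12 N short of the target, so the lever is at its stop. I'll back off and check.

Request:
arm_command(steps=[-1.5,0,0,0,-4,0,0,0,-4,0,5,0,-4,2,10,0,-4,8,13,0,-2,14,13,0,0,20,13,0,2,26,13,0,2,26,13,0,2,26,13,0,2,26,13,0])

```text
t: 13.72
position: [513.7, 383.2, 222.9]
eef_rot: [-3.141, 0.044, 0.008]
force: [0.7, -0.7, -0.9]
gripper_width: 0.7
```

```bash
python3 - <<'E'
from h import *
c=cams.get_image("top");np.save("top3.npy",c,allow_pickle=True)
cv2.imwrite("pics/p4.png",cv2.resize(c["image"][160:248,270:400],None,fx=6,fy=6,interpolation=cv2.INTER_CUBIC))
E
```

```text
(no output)
```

View pics/p4.png

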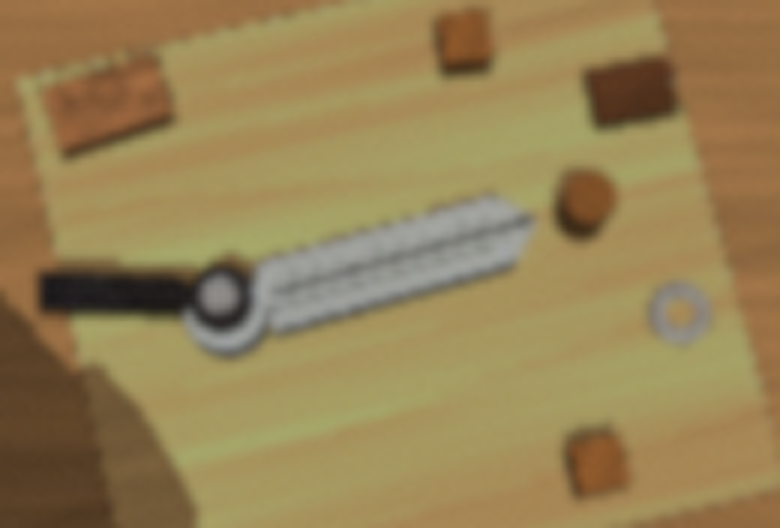

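The lever now points left, with its end at (40,291). The sight line runs from (280,289) to the nose at (534,219), with the peg's top at (587,198).

```bash
python3 - <<'E'
from h import *
np.set_printoptions(precision=1,suppress=True)
T=np.load("top3.npy",allow_pickle=True).item()
f=lambda x,y:(270+(x+.5)/6-.5,160+(y+.5)/6-.5)
pv=np.array([512,46.]);D=T["depth"]
a=world(T,*f(280,289),z=62)[:2];b=world(T,*f(534,219),z=60)[:2];p=world(T,*f(587,198),z=83)[:2];l=world(T,*f(40,291),z=103)[:2]
F=np.array([X for v in range(185,218) for u in range(310,362) for X in[world(T,u,v,d=D[v,u])] if 45<X[2]<70 and 60<np.hypot(*(X[:2]-pv))<160])
m=F[:,:2].mean(0);w=np.linalg.svd(F[:,:2]-m)[2][0];w*=np.sign(-w[1])
ang=lambda d:np.degrees(np.arctan2(d[1],d[0]))
print("fence angs",ang(b-a),ang(b-pv),ang(w),"peg",ang(p-pv),"lever rad",1.5-np.radians(ang(l-pv)-87.4))
for q in(p,np.array([570.6,-156.8])):
  for o,d in((a,b-a),(pv,b-pv),(m,w)):
    d=d/np.linalg.norm(d);e=q-o;print(d[0]*e[1]-d[1]*e[0])
E
```

```text
fence angs -73.76734076096918 -73.735679798794 -72.24745211375449 peg -73.82598601714231 lever rad 1.4571323816394415
-0.31385349653808703
-0.3296377485406907
-1.3977820687587261
-0.5262988516343512
-0.5431627923828941
-1.6619787619810324
```

All the estimates put the peg within 2 mm of the sight line, and the lever is at its stop.

```bash
python3 -c "
from rig import arm
print(arm.hand_in())"
```

```text
the job is handed in; nothing more can be done
None
```

The fence now points at the round peg and the lever is clamped at its stop. I handed the job in at about 14 s of the 58 s allowed; no verdict was reported.

- **Fence:** I pushed it clockwise in two goes with closed fingers on its left side. The last top view puts the peg's centre 0.3 to 1.7 mm from the sight line, against the 8 mm limit.
- **Lever:** I swept it clockwise from its left side until the force rose to about 12 N against the stop. The picture reads about 1.46 rad, where 1.35 is needed.
- **Loose things:** The offcut, washer and sanding block look unmoved in the last view. I did not re-check the items on the table, but the arm never went down near them.
- **At hand-in:** The arm was well clear of everything.

Two checks disagreed slightly:
- The scene camera sits about 6 mm off the top one in x, so I took all relative measurements from the top view.
- A depth fit of the fence angle differs by about 1.5° from the sight line I read off the picture. Both still put the peg within tolerance.

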